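Isolate the nailing station and hold a square in its corner

ROBOT

A 6-joint arm with a two-finger parallel gripper is mounted at the origin on a cart in front of the work surface, level with it; the furniture and walls round the work are solid. World frame = base frame: x ahead of the robot, y to its left, z up, the work surface at z = 0. Lengths are in m, angles in rad, forces in N, time in s.
With the tool pointing down it reaches from about 0.35 to 0.775 m from the base axis. Payload 7.3 kg.
Tool frame: the origin (TCP) lies at the very end of the fingers, on their centre line; the grasp point (between the pads) lies 19 mm behind it (r.tcp_to_grasp is the distance from the TCP to the grasp point, in m); z points along the fingers, y is the line along which they close (so a half turn about z gives the same grasp; the last joint's range is limited). The gripper opens to 92 mm and grips with 3 to 60 N. Pads are 19 mm wide; open, the fingers measure 130 mm over their backs; the gripper's body (75 mm by 190 mm) begins 47 mm behind the grasp point.
Start: joints at [1.075, 0.342, 1.524, -0, 1.275, -0.146], TCP at [0.18, 0.493, 0.227] pointing down, gripper open.
Joint ranges: [-2.53, 2.53], [-0.77, 2.02], [0.04, 2.7], [-1, 4.14], [0.28, 2.66], [-3.11, 3.11]. Speed limits (rad/s): [2.57, 2.57, 3.14, 3.14, 3.14, 3.14].

INTERFACE

Orientations are given as a 3x3 rotation matrix whose columns are the frame's x, y, z axes.
In Python, from bench import read_state, optics, workorder, r gives the robot as it stands. The module is installed in compiled form; this text tells all that it offers.
- The arm moves only by the tool servo_tool, never from a script. Its argument "moves" is a list of rows, each an object of numbers: "x", "y", "z": the shift along the tool's x, y, z as a fraction of full scale; "wx", "wy", "wz": the turn, a rotation vector about the tool's x, y, z as a fraction of full scale; "jaw": the closure in counts, from 0 (fully open) to 255 (shut). In form: [{"x": .., "y": .., "z": .., "wx": .., "wy": .., "wz": .., "jaw": ..}, ...]. A call has 1 to 12 rows; each row is the pose to reach, as a shift and turn from the pose commanded when the call began, along the tool's axes at that moment, turning the shorter way round; what a row does not reach only later rows make up. Full scale, the value 1, is 0.25 m for a shift and 2 pi rad for a turn. A row lasts 1/10 s, in which the tool goes at most 50 mm and 8.59 degrees, less where a joint would pass 70% of its speed; a pose out of reach is approached as far as the arm can. A call with a number of a shift or a turn outside -1 to 1 is refused whole. A call with a gripper value outside its range is refused whole. The fingers move at their own pace and stop on an object; "squeeze" is the grip in N (left out, the last holds). Time passes only in rows, so rows that repeat a pose let the fingers close. It gives the time, the measured TCP pose, the force, the opening and the grip force at its end, in the units of the state.
- read_state(): the state, without advancing time (a new reading comes with each control period).
- optics.grab_frame(name): name is "scene" or "top" or "wrist"; returns the picture (384x512x3 uint8, blue, green, red); there is no depth.
- optics.camera_info(name): a dict with "intrinsics" (3x3 intrinsics, pixels), "R" (3x3) and "t" (3): a world point X has camera coordinates R X + t. Camera axes: x right, y down, z forward; pixel columns grow to the right and rows downward; lengths in m; the calibration is good to about 2 mm. The wrist camera is an equidistant fisheye: a pixel r from the principal point sees the ray r / f radians off the axis. A picture is of the moment at which its call begins: read the wrist's pose just before it. camera_info takes no time and is no camera call; for the wrist camera it gives the pose at the moment of the call.
- workorder.job_done(): hands the job in; it is judged then, once.
The state is a dict: "time_s": time; "joint_positions": joint angles; "qvel": joint speeds; "tau": joint torques, N m; "tcp_pos": TCP position; "ee_rot": TCP orientation; "ft_force": force on the tool from outside, world axes, zero at the start; "ft_torque": the same for the moment, N m; "gripper_width": opening from 0.0 (shut) to 1.0 (fully open); "grasp_force": force on a finger pad.
Only numpy, scipy, OpenCV 4.12 (cv2) and the standard library are available. Lean on these libraries where they do the work, as an engineer would, in place of code of your own. Each camera call takes 0.05 s, during which the arm holds its last target. There are 200 camera calls.

TASK

Before anything goes near the nailer, turn the red isolator handle from the green dot (on) to the red dot (off) until it clicks home. Then take the blue carpenter's square, and with it lying flat on the bench press it corner-first into the inside corner of the stud and the plate, until its two outer faces lie flush against both timbers. Finish while still gripping the square and pressing it firmly into the corner, without letting go, and leave the black tape roll and the red pliers alone.

Things in the scene. Friction and masses are not known exactly. Their poses are not given: they have to be found in the camera images.
- station: Fixed framing station: two pale timbers (63 mm wide, 38 mm high) lie on the bench at a right angle, a black and yellow power nailer, 75 mm high, stands outside the joint. Origin: the inside corner where the two inner faces meet, at bench height. x axis: the bisector, pointing INTO the corner, away from the open side; z up.
- stud: The stud: fixed timber, 63 x 150 x 38 mm high. Origin and axes of the station; in these its inner face runs from the corner 150 mm along (-1, +1)/sqrt2. The timber is planed smooth: metal slides on it with a friction of about 0.3.
- plate: The plate: fixed timber, 63 x 213 x 38 mm high. Origin and axes of the station; in these its inner face runs from the corner 150 mm along (-1, -1)/sqrt2; it also runs on behind the stud's end.
- inside_corner (a point): The inside corner of stud and plate, at bench height; axes of the station. When the square is seated its axes are parallel to these and its origin lies at x = -75 mm, y = 0 from here.
- square: Loose blue carpenter's square, 0.25 kg: two legs 120 mm long, 14 mm wide, 24 mm high, at a right angle, joined by a straight brace across the open side with a black grip in its middle. Lies flat on the bench at the start. Origin: on the underside, under the middle of the grip. x axis: from the grip to the outer corner, which lies at x = +75 mm; z up.
- square_corner (a point): The square's outer corner on its underside, 75 mm along x from the origin of the square.
- square_grip (a point): Centre of the square's black grip, 25 mm above the underside; axes of the square. The grip is 12 mm thick along x, 50 mm long along y, 34 mm high: pinch it from above across its 12 mm. Between it and the legs there is 40 mm of free space, on its other side nothing.
- isolator: Fixed isolator: grey box 90 x 90 x 44 mm with a yellow top, on the bench. Origin: centre of its underside, z up. On its top, 38 mm from the centre, are a red dot (off) along its x axis and a green dot (on) 60 degrees counter-clockwise from that. The handle turns about the vertical through the centre.
- handle_grip (a point): Middle of the red handle's bar, on the turning axis, 75 mm above the bench; axes of the isolator (does not turn). The bar is 56 mm long along its white pointer line, 13 mm thick, 32 mm high, its top 88 mm above the bench: pinch it from above across its 13 mm.
- handle (a joint): Angle of the isolator's red handle, rad, positive clockwise from above. 0 = on (white pointer at the green dot), 1.047 = off (pointer at the red dot, along the isolator's x): turn clockwise to switch off. These two are its stops. An over-centre spring holds it at the nearer stop (about 0.07 N m to start turning, none at half way, then it pulls on).
- tape_roll: Black roll of tape, 64 x 61 x 19 mm, a bystander lying on the bench behind the isolator. Origin at the centre of its underside.
- red_pliers: Pliers with red handles, 58 x 182 x 10 mm, a bystander lying on the bench left of the station. Origin at the centre of its underside.
Not all that is in view belongs to the job. There is more than one size of the isolator; the job needs the larger.

How it is judged:
On the way, in this order (a step that is already met when the one before it is completed fails the run):
1. the isolator handle is turned to off, within 0.1 rad (value of joint handle above 0.947 rad), for 0.2 s.
2. the gripped square is pressed on both stud and plate, in the corner (horizontal distance between square_corner and inside_corner below 0.003 m and contact force between square and stud above 1 N and contact force between square and plate above 1 N and contact force between the fingers and square above 2 N), for 0.3 s.
At the end, for the whole second after the job is handed in: Handle within 0.1 rad of off. Square flat on the bench (corner under 6 mm up, tilt under 0.05 rad), its corner within 3 mm of the inside corner, axes within 0.02 rad of the station's, pressing over 1 N on the stud and over 1 N on the plate, gripped by the fingers (over 2 N), at rest (all of step 2 and value of joint handle above 0.947 rad and angle between the x axis of square and the x axis of station, either way round below 0.02 rad and x of square in the frame of station below -0.05 m and height (world z) of square_corner below 0.006 m and angle between square's own z axis and vertical below 0.05 rad and linear speed of square below 0.02 m/s); the arm keeps its last pose, push and grip.
It fails at once if the square comes within 80 mm of the corner while the isolator is not off (value of joint handle below 0.897 rad and horizontal distance between square_corner and inside_corner below 0.08 m).
It fails at once if a bystander is moved by more than 20 mm (distance of any of tape_roll, red_pliers from where it was at the start of the episode above 0.02 m).
It also fails if it takes over 59 s, if anything falls off the work surface, if the arm or the gripper's body presses on something with over 40 N, if the wrist force passes 120 N, or if a joint passes its speed limit or range.

## Working session

There is one attempt and no reset: what is moved stays moved. The work goes in short steps, Python scripts to look and compute and a tool call to move; the robot and the scene stay as the last step left them, time stands still between calls to the robot, and variables do not carry over. Pictures are saved under pics/ and viewed, at most 10 in all, crops included, and the job is handed in when it is done.

Besides the shell and the picture viewer there is one more tool, called after "Request:" by a JSON object that holds its "op" and its "data". servo_tool: Moves the arm, as the interface text tells. Shift numbers are shares of 0.25 m and turn numbers shares of 2 pi rad, none past 1 either way. Its arguments: {"type":"object","properties":{"moves":{"type":"array"},"squeeze":{"type":"number"}},"required":["moves"]}

```bash
mkdir -p pics
cat > h.py <<'E'
import numpy as np, cv2
from bench import read_state, optics, workorder, r
def snap(n,f):
    im=optics.grab_frame(n); cv2.imwrite('pics/'+f,im); return im
def pix2w(n,u,v,z):
    c=optics.camera_info(n);K=np.array(c['intrinsics']);R=np.array(c['R']);t=np.array(c['t'])
    a=(u-K[0,2])/K[0,0];b=(v-K[1,2])/K[1,1]
    if n=='wrist':
        rr=np.hypot(a,b); d=np.array([a/rr*np.sin(rr),b/rr*np.sin(rr),np.cos(rr)]) if rr>0 else np.array([0,0,1.])
    else: d=np.array([a,b,1.])
    d=R.T@d; o=-R.T@t
    return o+d*(z-o[2])/d[2]
E
python3 - <<'E'
from h import *
for n in('scene','top'): 
    im=snap(n,n+'0.png'); c=optics.camera_info(n); print(n,c, -np.array(c['R']).T@c['t'])
E
```

```text
scene {'intrinsics': array([[391.05812392,   0.        , 264.51813534],
       [  0.        , 391.05812392, 189.93363222],
       [  0.        ,   0.        ,   1.        ]]), 'R': array([[ 0.74379776, -0.66840307, -0.00149703],
       [-0.46814064, -0.51934484, -0.71493026],
       [ 0.4770841 ,  0.53246435, -0.69919416]]), 't': array([-0.23472952,  0.4352981 ,  0.47800978])} [ 0.15032115 -0.18534727  0.64507804]
top {'intrinsics': array([[448.65633433,   0.        , 257.78887161],
       [  0.        , 448.65633433, 192.72364455],
       [  0.        ,   0.        ,   1.        ]]), 'R': array([[ 0.00192596, -0.99970795, -0.02408943],
       [-0.99246087,  0.0010412 , -0.12255747],
       [ 0.12254675,  0.02414386, -0.99216902]]), 't': array([0.28325489, 0.53867151, 0.95808294])} [0.4166549  0.25947948 1.02342188]
```

View pics/top0.png

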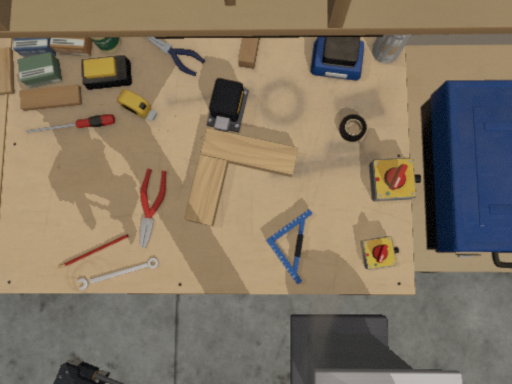

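View pics/scene0.png

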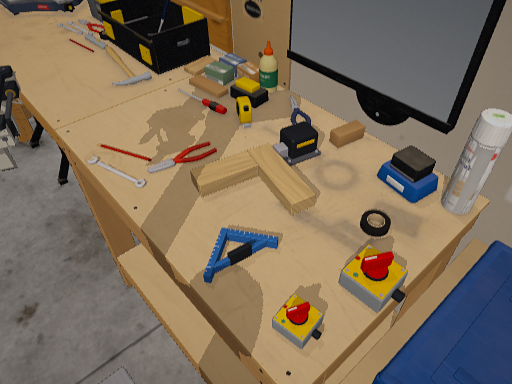

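The top view shows two isolators: the larger at (393,179) and the smaller at (380,253). The blue square is at (292,245), the timbers' inside corner at about (228,163), the tape at (352,127) and the pliers at (150,205). I choose the isolator at (393,179) because it is larger and the tape lies behind it, and I'll check it in one close crop.

Run:
```python
from h import *
im=cv2.imread('pics/top0.png')
c=im[120:290,180:420]; cv2.imwrite('pics/crop0.png',cv2.resize(c,None,fx=3.33,fy=3.33,interpolation=cv2.INTER_CUBIC))
```

```text
(no output)
```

View pics/crop0.png

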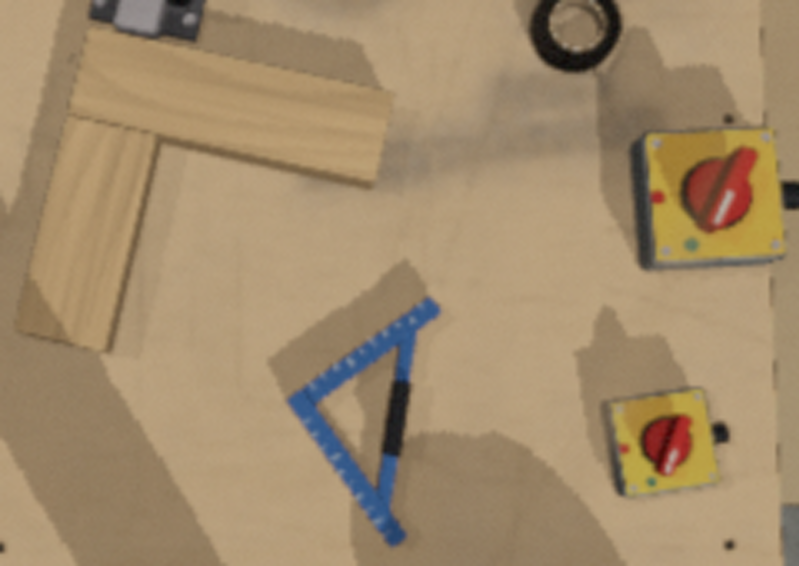

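Run:
```python
from h import *
P=lambda u,v,z: pix2w('top',180+u/3.33,120+v/3.33,z)
def s(n,*a): p=P(*a); print(n,p.round(4)); return p[:2]
c=[s('iso',u,v,.044) for u,v in((645,132),(775,130),(784,258),(650,267))]
print(np.mean(c,0),[np.linalg.norm(c[i]-c[i-1]) for i in range(4)])
rd=s('red',657,198,.045);g=s('green',691,244,.045)
cen=np.mean(c,0)
for d in(rd,g): print(np.linalg.norm(d-cen),np.degrees(np.arctan2(*(d-cen)[::-1])))
a=s('bar1',748,155,.088);b=s('bar2',710,230,.088);print((a+b)/2,np.degrees(np.arctan2(*(b-a)[::-1])))
k=s('corner',157,138,.038);e1=s('r',371,185,.038);e2=s('b',109,351,.038)
for d in(e1,e2): print(np.linalg.norm(d-k),np.degrees(np.arctan2(*(d-k)[::-1])))
k=s('sqc',289,400,.024);e1=s('r',437,303,.024);e2=s('b',397,545,.024)
for d in(e1,e2): print(np.linalg.norm(d-k),np.degrees(np.arctan2(*(d-k)[::-1])))
q=s('grip',398,418,.042);print(np.linalg.norm(k-q),np.degrees(np.arctan2(*(k-q)[::-1])))
s('tape',576,27,.019); s('nailer',150,0,.0)
st=read_state();print(st['tcp_pos'],st['ee_rot'],st['time_s'],st['ft_force'])
```

```text
iso [0.6109 0.0276 0.044 ]
iso [ 0.612  -0.0579  0.044 ]
iso [ 0.5268 -0.0603  0.044 ]
iso [0.521 0.027 0.044]
[ 0.56768053 -0.01586901] [np.float64(0.08995000631761196), np.float64(0.08550322326172301), np.float64(0.08521720989331288), np.float64(0.08752280336913427)]
red [0.5665 0.0213 0.045 ]
green [5.36e-01 1.00e-04 4.50e-02]
0.03721379295138854 91.78326855642591
0.035485025695998165 153.23252150979377
bar1 [ 0.5873 -0.0261  0.088 ]
bar2 [ 0.5396 -0.0006  0.088 ]
[ 0.5634199  -0.01334606] 151.89758798839964
corner [0.6089 0.3522 0.038 ]
r [0.5767 0.2089 0.038 ]
b [0.466  0.3824 0.038 ]
0.1468712969160701 -102.68229354007264
0.1460661886407404 168.03195364480527
sqc [0.4343 0.2637 0.024 ]
r [0.499  0.1646 0.024 ]
b [0.3397 0.1928 0.024 ]
0.11827295820203192 -56.84418265481539
0.11813007743101954 -143.1660138082879
grip [0.4224 0.1926 0.042 ]
0.07201513378943294 80.51395068640996
tape [0.6893 0.0666 0.019 ]
nailer [0.7154 0.3617 0.    ]
[0.1797147  0.49289447 0.22611967] [[-9.39447984e-01  3.42690905e-01 -6.54754955e-04]
 [ 3.42691473e-01  9.39447217e-01 -1.21729974e-03]
 [ 1.97950170e-04 -1.36796873e-03 -9.99999045e-01]] 0.1 [-0.39413086  0.05742885 -0.13615283]
```

The crop confirms the larger isolator: box about 88 mm, red dot at (657,198), green dot at (691,244), handle along about 152° with its pointer on green. Moving to hover over it.

Request:
{"op": "servo_tool", "data": {"moves": [{"x":-0.2,"y":-0.13},{"x":-0.4,"y":-0.26},{"x":-0.57,"y":-0.37},{"x":-0.713,"y":-0.459},{"x":-0.713,"y":-0.459},{"x":-0.713,"y":-0.459}]}}

```text
schema error: expected keys x, y, z, wx, wy, wz, jaw
```

Request:
{"op": "servo_tool", "data": {"moves": [{"x":-0.2,"y":-0.13},{"x":-0.4,"y":-0.26},{"x":-0.57,"y":-0.37},{"x":-0.713,"y":-0.459},{"x":-0.713,"y":-0.459},{"x":-0.713,"y":-0.459}]}}

```text
schema error: expected keys x, y, z, wx, wy, wz, jaw
```

Request:
{"op": "servo_tool", "data": {"moves": [{"x":-0.2,"y":-0.13,"wz":0.01},{"x":-0.4,"y":-0.26,"wz":0.022},{"x":-0.57,"y":-0.37,"wz":0.022},{"x":-0.713,"y":-0.459,"wz":0.022},{"x":-0.713,"y":-0.459,"wz":0.022},{"x":-0.713,"y":-0.459,"wz":0.022},{"x":-0.713,"y":-0.459,"wz":0.022}]}}

```text
schema error: expected keys x, y, z, wx, wy, wz, jaw
```

Run:
```python
from h import *
st=read_state();print(st['tcp_pos'],st['ee_rot'],st['time_s'])
im=snap('wrist','w1.png');c=optics.camera_info('wrist');print(c)
```

```text
[0.1797147  0.49289447 0.22611967] [[-9.39447984e-01  3.42690905e-01 -6.54754955e-04]
 [ 3.42691473e-01  9.39447217e-01 -1.21729974e-03]
 [ 1.97950170e-04 -1.36796873e-03 -9.99999045e-01]] 0.1
{'intrinsics': array([[297.31863964,   0.        , 256.62192878],
       [  0.        , 297.31863964, 190.12627923],
       [  0.        ,   0.        ,   1.        ]]), 'R': array([[ 0.3436588 ,  0.93908967, -0.0030361 ],
       [ 0.90808693, -0.33148598,  0.25592024],
       [ 0.23932563, -0.09070629, -0.96669313]]), 't': array([-0.52463493, -0.03082105,  0.38954097])}
```

View pics/w1.png

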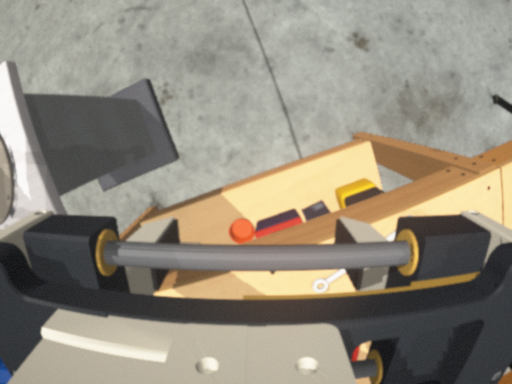

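The moves were refused because every row needs all seven keys. This wrist view is still at the start pose: fingers at (165,255) and (365,250), with floor and bench edge beyond.

Request:
{"op": "servo_tool", "data": {"moves": [{"x":-0.2,"y":-0.13,"z":0,"wx":0,"wy":0,"wz":0,"jaw":0},{"x":-0.4,"y":-0.26,"z":0,"wx":0,"wy":0,"wz":0,"jaw":0},{"x":-0.57,"y":-0.37,"z":0,"wx":0,"wy":0,"wz":0,"jaw":0},{"x":-0.713,"y":-0.459,"z":0,"wx":0,"wy":0,"wz":0,"jaw":0},{"x":-0.713,"y":-0.459,"z":0,"wx":0,"wy":0,"wz":0,"jaw":0},{"x":-0.713,"y":-0.459,"z":0,"wx":0,"wy":0,"wz":0,"jaw":0}]}}

```text
time_s: 0.75
tcp_pos: [0.309, 0.3232, 0.2267]
ee_rot: [[-0.938, 0.346, -0.0], [0.346, 0.938, 0.0], [0.0, -0.0, -1.0]]
ft_force: [0.2, 0.1, 0.4]
gripper_width: 0.999
grasp_force: 0.0
```

Request:
{"op": "servo_tool", "data": {"moves": [{"x":-0.2,"y":-0.13,"z":0,"wx":0,"wy":0,"wz":0,"jaw":0},{"x":-0.4,"y":-0.26,"z":0,"wx":0,"wy":0,"wz":0,"jaw":0},{"x":-0.57,"y":-0.37,"z":0,"wx":0,"wy":0,"wz":0,"jaw":0},{"x":-0.713,"y":-0.459,"z":0,"wx":0,"wy":0,"wz":0,"jaw":0},{"x":-0.713,"y":-0.459,"z":0,"wx":0,"wy":0,"wz":0,"jaw":0},{"x":-0.713,"y":-0.459,"z":0,"wx":0,"wy":0,"wz":0,"jaw":0}]}}

```text
time_s: 1.35
tcp_pos: [0.4366, 0.1556, 0.2264]
ee_rot: [[-0.939, 0.344, -0.001], [0.344, 0.939, 0.0], [0.001, 0.0, -1.0]]
ft_force: [-1.0, -0.1, -1.0]
gripper_width: 0.996
grasp_force: 0.0
```

Request:
{"op": "servo_tool", "data": {"moves": [{"x":-0.2,"y":-0.13,"z":0,"wx":0,"wy":0,"wz":0.01,"jaw":0},{"x":-0.4,"y":-0.26,"z":0,"wx":0,"wy":0,"wz":0.022,"jaw":0},{"x":-0.57,"y":-0.37,"z":0,"wx":0,"wy":0,"wz":0.022,"jaw":0},{"x":-0.713,"y":-0.459,"z":0,"wx":0,"wy":0,"wz":0.022,"jaw":0},{"x":-0.713,"y":-0.459,"z":0,"wx":0,"wy":0,"wz":0.022,"jaw":0},{"x":-0.713,"y":-0.459,"z":0,"wx":0,"wy":0,"wz":0.022,"jaw":0},{"x":-0.713,"y":-0.459,"z":0,"wx":0,"wy":0,"wz":0.022,"jaw":0}]}}

```text
time_s: 2.05
tcp_pos: [0.5633, -0.0108, 0.2265]
ee_rot: [[-0.884, 0.467, -0.001], [0.467, 0.884, 0.001], [0.002, 0.0, -1.0]]
ft_force: [-0.4, 0.4, 0.6]
gripper_width: 1.003
grasp_force: 0.0
```

Run:
```python
from h import *
st=read_state();print(st['tcp_pos'],st['ee_rot'],st['time_s'])
im=snap('wrist','w2.png')
```

```text
[ 0.56331318 -0.01076407  0.22646094] [[-8.84218522e-01  4.67071350e-01 -1.39997080e-03]
 [ 4.67069969e-01  8.84219532e-01  1.20946848e-03]
 [ 1.80278960e-03  4.15550113e-04 -9.99998289e-01]] 2.05
```

View pics/w2.png

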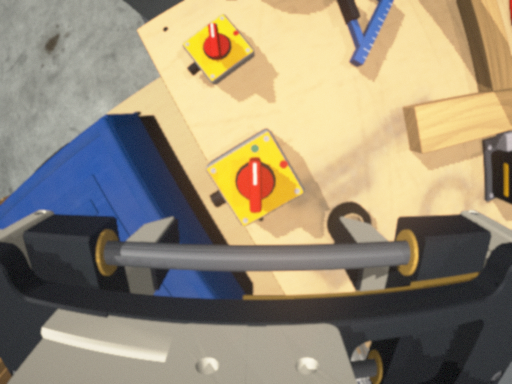

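The wrist view shows the larger isolator: handle bar from (254,160) to (255,211), green dot (254,149), red dot (283,164), box corners around (266,131), (301,187), (250,223), (208,166).

Run:
```python
from h import *
im=cv2.imread('pics/w2.png');hsv=cv2.cvtColor(im,cv2.COLOR_BGR2HSV)
m=((hsv[...,0]<8)|(hsv[...,0]>172))&(hsv[...,1]>150)&(hsv[...,2]>80)
m[:, :200]=0;m[:,320:]=0;m[:120]=0;m[230:]=0
n,l,s,ce=cv2.connectedComponentsWithStats(m.astype('uint8'))
for i in range(1,n):
    if s[i,4]>8: print(s[i],ce[i])
P=lambda u,v,z: pix2w('wrist',u,v,z)[:2]
ang=lambda d:np.degrees(np.arctan2(*d[::-1]))
c=np.mean([P(u,v,.044) for u,v in((266,131),(301,187),(250,223),(208,166))],0);print('box',c)
a=P(254,158,.088);b=P(255,211,.088);print('bar',(a+b)/2,ang(a-b),np.linalg.norm(a-b))
rd=P(283,164,.044);g=P(254,149,.044)
print(rd,g,ang(rd-c),ang(g-c),np.linalg.norm(rd-c),np.linalg.norm(g-c))
```

```text
[ 237  159   37   53 1073] [254.92917055 183.79030755]
[281 161   7   6  27] [283.62962963 163.7037037 ]
box [ 0.56765367 -0.01322787]
bar [ 0.56535015 -0.01393052] 153.07610976437675 0.05597534767667799
[0.56791019 0.02170553] [5.3681573e-01 1.4486703e-04] 89.57927202654903 156.5562397868985 0.03493434510521298 0.033612625963732615
```

Request:
{"op": "servo_tool", "data": {"moves": [{"x":-0.016,"y":-0.007,"z":0.15,"wx":0,"wy":0,"wz":0,"jaw":0},{"x":-0.016,"y":-0.007,"z":0.3,"wx":0,"wy":0,"wz":0,"jaw":0},{"x":-0.016,"y":-0.007,"z":0.43,"wx":0,"wy":0,"wz":0,"jaw":0},{"x":-0.016,"y":-0.007,"z":0.55,"wx":0,"wy":0,"wz":0,"jaw":0},{"x":-0.016,"y":-0.007,"z":0.62,"wx":0,"wy":0,"wz":0,"jaw":0},{"x":-0.016,"y":-0.007,"z":0.66,"wx":0,"wy":0,"wz":0,"jaw":0},{"x":-0.016,"y":-0.007,"z":0.66,"wx":0,"wy":0,"wz":0,"jaw":0},{"x":-0.016,"y":-0.007,"z":0.66,"wx":0,"wy":0,"wz":0,"jaw":0}]}}

```text
time_s: 2.9
tcp_pos: [0.5674, -0.0161, 0.0628]
ee_rot: [[-0.884, 0.468, 0.002], [0.468, 0.884, -0.0], [-0.001, 0.001, -1.0]]
ft_force: [-0.4, 0.6, 0.3]
gripper_width: 1.001
grasp_force: 0.0
```

Request:
{"op": "servo_tool", "data": {"moves": [{"x":0,"y":0,"z":0,"wx":0,"wy":0,"wz":0,"jaw":255},{"x":0,"y":0,"z":0,"wx":0,"wy":0,"wz":0,"jaw":255},{"x":0,"y":0,"z":0,"wx":0,"wy":0,"wz":0,"jaw":255},{"x":0,"y":0,"z":0,"wx":0,"wy":0,"wz":0,"jaw":255},{"x":0,"y":0,"z":0,"wx":0,"wy":0,"wz":0,"jaw":255},{"x":0,"y":0,"z":0,"wx":0,"wy":0,"wz":0,"jaw":255},{"x":0,"y":0,"z":0,"wx":0,"wy":0,"wz":0,"jaw":255},{"x":0,"y":0,"z":0,"wx":0,"wy":0,"wz":0,"jaw":255},{"x":0,"y":0,"z":0,"wx":0,"wy":0,"wz":0,"jaw":255},{"x":0,"y":0,"z":0,"wx":0,"wy":0,"wz":0,"jaw":255}], "squeeze": 20}}

```text
time_s: 3.9
tcp_pos: [0.5671, -0.0168, 0.0617]
ee_rot: [[-0.883, 0.469, 0.0], [0.469, 0.883, 0.0], [-0.0, 0.0, -1.0]]
ft_force: [3.0, 6.0, 0.6]
gripper_width: 0.179
grasp_force: 4.5
```

Request:
{"op": "servo_tool", "data": {"moves": [{"x":0,"y":0.008,"z":0,"wx":0,"wy":0,"wz":0,"jaw":255},{"x":0,"y":0.008,"z":0,"wx":0,"wy":0,"wz":0,"jaw":255},{"x":0,"y":0.008,"z":0,"wx":0,"wy":0,"wz":0,"jaw":255},{"x":0,"y":0.008,"z":0,"wx":0,"wy":0,"wz":0,"jaw":255},{"x":0,"y":0.008,"z":0,"wx":0,"wy":0,"wz":0,"jaw":255},{"x":0,"y":0.008,"z":0,"wx":0,"wy":0,"wz":0,"jaw":255}]}}

```text
time_s: 4.5
tcp_pos: [0.5679, -0.0152, 0.0617]
ee_rot: [[-0.883, 0.469, -0.0], [0.469, 0.883, 0.0], [0.0, -0.0, -1.0]]
ft_force: [0.4, -0.8, 0.3]
gripper_width: 0.139
grasp_force: 19.9
```

Well centred and gripped (13 mm, 20 N). Now I'll turn it 60° clockwise, which is positive about tool z.

Request:
{"op": "servo_tool", "data": {"moves": [{"x":0,"y":0,"z":0,"wx":0,"wy":0,"wz":0.015,"jaw":255},{"x":0,"y":0,"z":0,"wx":0,"wy":0,"wz":0.03,"jaw":255},{"x":0,"y":0,"z":0,"wx":0,"wy":0,"wz":0.045,"jaw":255},{"x":0,"y":0,"z":0,"wx":0,"wy":0,"wz":0.06,"jaw":255},{"x":0,"y":0,"z":0,"wx":0,"wy":0,"wz":0.075,"jaw":255},{"x":0,"y":0,"z":0,"wx":0,"wy":0,"wz":0.09,"jaw":255},{"x":0,"y":0,"z":0,"wx":0,"wy":0,"wz":0.105,"jaw":255},{"x":0,"y":0,"z":0,"wx":0,"wy":0,"wz":0.12,"jaw":255},{"x":0,"y":0,"z":0,"wx":0,"wy":0,"wz":0.135,"jaw":255},{"x":0,"y":0,"z":0,"wx":0,"wy":0,"wz":0.15,"jaw":255},{"x":0,"y":0,"z":0,"wx":0,"wy":0,"wz":0.165,"jaw":255},{"x":0,"y":0,"z":0,"wx":0,"wy":0,"wz":0.168,"jaw":255}]}}

```text
time_s: 5.7
tcp_pos: [0.5701, -0.0138, 0.0618]
ee_rot: [[-0.024, 1.0, 0.005], [1.0, 0.024, 0.002], [0.002, 0.005, -1.0]]
ft_force: [8.0, 5.6, -5.0]
gripper_width: 0.138
grasp_force: 20.2
```

Request:
{"op": "servo_tool", "data": {"moves": [{"x":0,"y":0,"z":0,"wx":0,"wy":0,"wz":0,"jaw":255},{"x":0,"y":0,"z":0,"wx":0,"wy":0,"wz":0,"jaw":255},{"x":0,"y":0,"z":0,"wx":0,"wy":0,"wz":0,"jaw":255}]}}

```text
time_s: 6.0
tcp_pos: [0.5701, -0.0138, 0.0618]
ee_rot: [[-0.028, 1.0, 0.005], [1.0, 0.027, 0.002], [0.001, 0.005, -1.0]]
ft_force: [6.7, 6.3, -5.4]
gripper_width: 0.139
grasp_force: 20.1
```

Run:
```python
from h import *
st=read_state();print(st['tcp_pos'],st['ee_rot'],st['ft_force'],st['ft_torque'],np.degrees(np.arctan2(st['ee_rot'][1][1],st['ee_rot'][0][1])))
```

```text
[ 0.57014543 -0.01382252  0.0617845 ] [[-0.02750462  0.99960966  0.00490151]
 [ 0.99962064  0.02749719  0.00157742]
 [ 0.00144203  0.00494303 -0.99998674]] [ 6.73632494  6.33382223 -5.411363  ] [ 0.82856401 -1.18635071  0.30363743] 1.575690896754828
```

Request:
{"op": "servo_tool", "data": {"moves": [{"x":0,"y":0,"z":0,"wx":0,"wy":0,"wz":0,"jaw":0},{"x":0,"y":0,"z":0,"wx":0,"wy":0,"wz":0,"jaw":0},{"x":0,"y":0,"z":0,"wx":0,"wy":0,"wz":0,"jaw":0},{"x":0,"y":0,"z":0,"wx":0,"wy":0,"wz":0,"jaw":0},{"x":0,"y":0,"z":0,"wx":0,"wy":0,"wz":0,"jaw":0},{"x":0,"y":0,"z":-0.1,"wx":0,"wy":0,"wz":0,"jaw":0},{"x":0,"y":0,"z":-0.25,"wx":0,"wy":0,"wz":0,"jaw":0},{"x":0,"y":0,"z":-0.4,"wx":0,"wy":0,"wz":0,"jaw":0},{"x":0,"y":0,"z":-0.55,"wx":0,"wy":0,"wz":0,"jaw":0},{"x":0,"y":0,"z":-0.64,"wx":0,"wy":0,"wz":0,"jaw":0},{"x":0,"y":0,"z":-0.64,"wx":0,"wy":0,"wz":0,"jaw":0}]}}

```text
time_s: 7.1
tcp_pos: [0.5696, -0.0154, 0.2256]
ee_rot: [[-0.027, 1.0, 0.007], [1.0, 0.027, -0.001], [-0.001, 0.007, -1.0]]
ft_force: [0.4, 0.1, -0.8]
gripper_width: 0.989
grasp_force: 0.0
```

Request:
{"op": "servo_tool", "data": {"moves": [{"x":0.09,"y":-0.06,"z":0,"wx":0,"wy":0,"wz":-0.022,"jaw":160},{"x":0.18,"y":-0.12,"z":0,"wx":0,"wy":0,"wz":-0.044,"jaw":160},{"x":0.27,"y":-0.18,"z":0,"wx":0,"wy":0,"wz":-0.066,"jaw":160},{"x":0.36,"y":-0.24,"z":0,"wx":0,"wy":0,"wz":-0.088,"jaw":160},{"x":0.45,"y":-0.3,"z":0,"wx":0,"wy":0,"wz":-0.11,"jaw":160},{"x":0.54,"y":-0.36,"z":0,"wx":0,"wy":0,"wz":-0.132,"jaw":160},{"x":0.63,"y":-0.42,"z":0,"wx":0,"wy":0,"wz":-0.154,"jaw":160},{"x":0.72,"y":-0.48,"z":0,"wx":0,"wy":0,"wz":-0.176,"jaw":160},{"x":0.8,"y":-0.54,"z":0,"wx":0,"wy":0,"wz":-0.198,"jaw":160},{"x":0.837,"y":-0.571,"z":0,"wx":0,"wy":0,"wz":-0.218,"jaw":160},{"x":0.837,"y":-0.571,"z":0,"wx":0,"wy":0,"wz":-0.218,"jaw":160},{"x":0.837,"y":-0.571,"z":0,"wx":0,"wy":0,"wz":-0.218,"jaw":160}]}}

```text
time_s: 8.3
tcp_pos: [0.4195, 0.19, 0.2212]
ee_rot: [[-0.984, 0.176, -0.001], [0.176, 0.984, -0.0], [0.001, -0.0, -1.0]]
ft_force: [0.7, 0.3, 1.1]
gripper_width: 0.374
grasp_force: 0.0
```

Run:
```python
from h import *
st=read_state();print(st['tcp_pos'],st['ee_rot'],st['time_s'],st['gripper_width'])
im=snap('wrist','w3.png'); s=snap('top','top3.png')
c=cv2.resize(s[150:210,350:430],None,fx=4,fy=4,interpolation=cv2.INTER_CUBIC)
o=np.zeros((384+240,512,3),'uint8')
o=np.zeros((384,800,3),'uint8');o[:,:512]=im;o[:240,512:800]=c[:,:288];cv2.imwrite('pics/both.png',o)
```

```text
[0.4195045  0.18997435 0.22118009] [[-9.84426839e-01  1.75793622e-01 -6.33182416e-04]
 [ 1.75793888e-01  9.84426918e-01 -3.91240810e-04]
 [ 5.54544175e-04 -4.96457553e-04 -9.99999723e-01]] 8.3 0.37364380387375296
```

View pics/both.png

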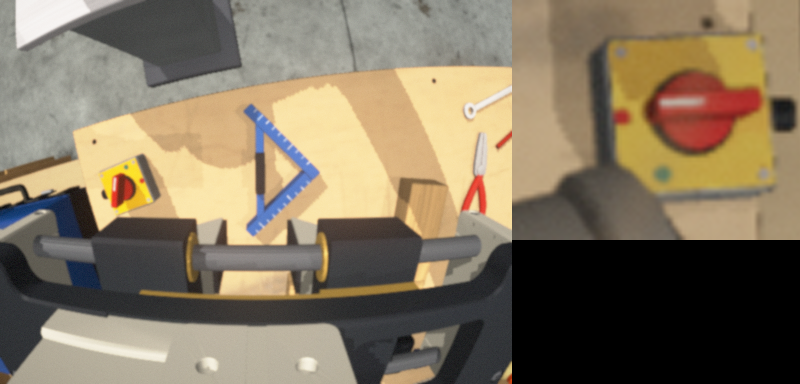

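The handle's pointer is now at the red dot. In the wrist view the square's corner is at (318,173), its leg ends at (250,106) and (252,234), and the grip runs from (260,153) to (262,193).

Run:
```python
from h import *
im=cv2.imread('pics/w3.png');hsv=cv2.cvtColor(im,cv2.COLOR_BGR2HSV)
P=lambda u,v,z: pix2w('wrist',u,v,z)[:2]
m=(abs(hsv[...,0].astype(int)-108)<12)&(hsv[...,1]>120)&(hsv[...,2]>70);m[:,:235]=0;m[:,330:]=0;m[:95]=0;m[236:]=0
pts=np.argwhere(m)[:,::-1]
w=np.array([P(u,v,.024) for u,v in pts],'float32')
_,t=cv2.minEnclosingTriangle(w[:,None]);print(t.round(4).tolist())
k=P(318.5,173,.024);a=P(250,106,.024);b=P(251,234,.024);ang=lambda d:np.degrees(np.arctan2(*d[::-1]))
print(k,a,b,ang(k-a),ang(k-b),np.linalg.norm(k-a),np.linalg.norm(k-b))
g=P(261,173,.042);print('g',g,ang(k-g),np.linalg.norm(k-g))
```

```text
[[[0.4352000057697296, 0.2630999982357025]], [[0.506600022315979, 0.1632000058889389]], [[0.3343000113964081, 0.19249999523162842]]]
[0.43602523 0.26441151] [0.3420064  0.19600732] [0.50043902 0.16802188] 36.03807942614746 123.7534060265747 0.11626983650500729 0.11593143586127802
g [0.42016392 0.19501899] 77.12486944873673 0.07118218768092126
```

Request:
{"op": "servo_tool", "data": {"moves": [{"x":-0.009,"y":0.006,"z":0.15,"wx":0,"wy":0,"wz":0,"jaw":160},{"x":-0.009,"y":0.006,"z":0.3,"wx":0,"wy":0,"wz":0,"jaw":160},{"x":-0.009,"y":0.006,"z":0.45,"wx":0,"wy":0,"wz":0,"jaw":160},{"x":-0.009,"y":0.006,"z":0.55,"wx":0,"wy":0,"wz":0,"jaw":160},{"x":-0.009,"y":0.006,"z":0.62,"wx":0,"wy":0,"wz":0,"jaw":160},{"x":-0.009,"y":0.006,"z":0.69,"wx":0,"wy":0,"wz":0,"jaw":160},{"x":-0.009,"y":0.006,"z":0.75,"wx":0,"wy":0,"wz":0,"jaw":160},{"x":-0.009,"y":0.006,"z":0.8,"wx":0,"wy":0,"wz":0,"jaw":160},{"x":-0.009,"y":0.006,"z":0.84,"wx":0,"wy":0,"wz":0,"jaw":160},{"x":-0.009,"y":0.006,"z":0.85,"wx":0,"wy":0,"wz":0,"jaw":160},{"x":-0.009,"y":0.006,"z":0.85,"wx":0,"wy":0,"wz":0,"jaw":160},{"x":-0.009,"y":0.006,"z":0.85,"wx":0,"wy":0,"wz":0,"jaw":160}]}}

```text
time_s: 9.6
tcp_pos: [0.4225, 0.1913, 0.0096]
ee_rot: [[-0.985, 0.174, 0.001], [0.174, 0.985, 0.0], [-0.001, 0.0, -1.0]]
ft_force: [-0.8, -0.1, 0.1]
gripper_width: 0.37
grasp_force: 0.0
```

Request:
{"op": "servo_tool", "data": {"moves": [{"x":0,"y":0,"z":0,"wx":0,"wy":0,"wz":0,"jaw":255},{"x":0,"y":0,"z":0,"wx":0,"wy":0,"wz":0,"jaw":255},{"x":0,"y":0,"z":0,"wx":0,"wy":0,"wz":0,"jaw":255},{"x":0,"y":0,"z":0,"wx":0,"wy":0,"wz":0,"jaw":255},{"x":0,"y":0,"z":0,"wx":0,"wy":0,"wz":0,"jaw":255},{"x":0,"y":0,"z":0,"wx":0,"wy":0,"wz":0,"jaw":255},{"x":0,"y":0,"z":0,"wx":0,"wy":0,"wz":0,"jaw":255},{"x":0,"y":0,"z":0,"wx":0,"wy":0,"wz":0,"jaw":255}], "squeeze": 30}}

```text
time_s: 10.4
tcp_pos: [0.4223, 0.1915, 0.0095]
ee_rot: [[-0.985, 0.173, 0.001], [0.173, 0.985, 0.0], [-0.001, 0.0, -1.0]]
ft_force: [-0.8, 1.6, 5.5]
gripper_width: 0.127
grasp_force: 30.0
```

Request:
{"op": "servo_tool", "data": {"moves": [{"x":0,"y":0,"z":-0.01,"wx":0,"wy":0,"wz":0.01,"jaw":255},{"x":-0.02,"y":0.03,"z":-0.01,"wx":0,"wy":0,"wz":0.03,"jaw":255},{"x":-0.05,"y":0.075,"z":-0.01,"wx":0,"wy":0,"wz":0.05,"jaw":255},{"x":-0.09,"y":0.13,"z":-0.01,"wx":0,"wy":0,"wz":0.07,"jaw":255},{"x":-0.13,"y":0.19,"z":-0.01,"wx":0,"wy":0,"wz":0.09,"jaw":255},{"x":-0.17,"y":0.25,"z":-0.01,"wx":0,"wy":0,"wz":0.11,"jaw":255},{"x":-0.21,"y":0.31,"z":-0.01,"wx":0,"wy":0,"wz":0.125,"jaw":255},{"x":-0.25,"y":0.37,"z":-0.01,"wx":0,"wy":0,"wz":0.131,"jaw":255},{"x":-0.29,"y":0.43,"z":-0.01,"wx":0,"wy":0,"wz":0.131,"jaw":255},{"x":-0.33,"y":0.491,"z":-0.01,"wx":0,"wy":0,"wz":0.131,"jaw":255},{"x":-0.33,"y":0.491,"z":-0.01,"wx":0,"wy":0,"wz":0.131,"jaw":255},{"x":-0.33,"y":0.491,"z":-0.01,"wx":0,"wy":0,"wz":0.131,"jaw":255}]}}

```text
time_s: 11.6
tcp_pos: [0.5235, 0.2974, 0.0107]
ee_rot: [[-0.543, 0.84, -0.002], [0.84, 0.543, -0.001], [0.0, -0.002, -1.0]]
ft_force: [0.1, -0.2, -1.7]
gripper_width: 0.128
grasp_force: 30.0
```

Run:
```python
from h import *
st=read_state();print(st['tcp_pos'],st['ee_rot'],st['time_s'],st['ft_force'],np.degrees(np.arctan2(st['ee_rot'][1][1],st['ee_rot'][0][1])))
a=snap('wrist','w4.png'); s=snap('scene','s4.png')
# crops: wrist upper half, scene region
o=np.zeros((600,800,3),'uint8')
o[:360,:750]=cv2.resize(a[60:240,130:505],None,fx=2,fy=2,interpolation=cv2.INTER_CUBIC)
c=cv2.resize(s[130:250,170:400],None,fx=2,fy=2,interpolation=cv2.INTER_CUBIC);o[360:600,:460]=c
cv2.imwrite('pics/c4.png',o)
```

```text
[0.52351873 0.2974275  0.01074732] [[-5.43153155e-01  8.39630809e-01 -2.18042522e-03]
 [ 8.39633584e-01  5.43152238e-01 -1.04422500e-03]
 [ 3.07539356e-04 -2.39793234e-03 -9.99997078e-01]] 11.6 [ 0.14913599 -0.23728091 -1.74732784] 32.898590845624625
```

View pics/c4.png

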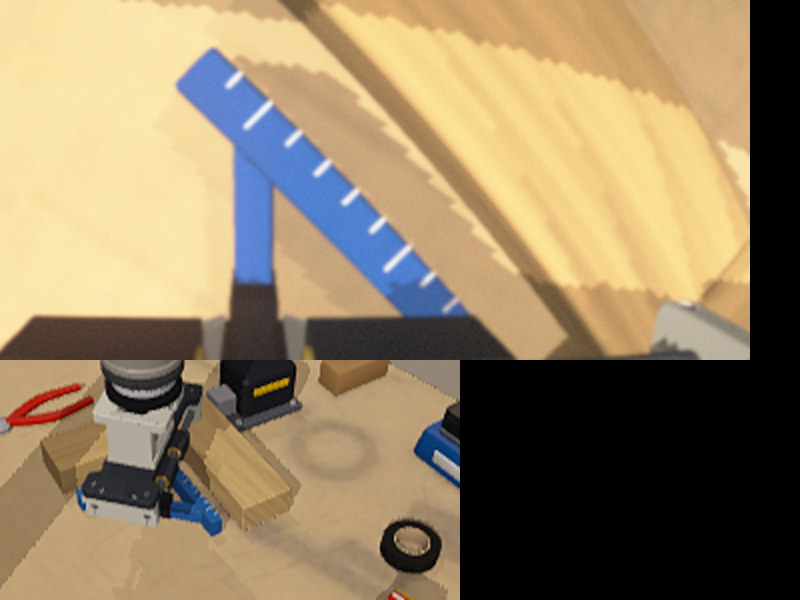

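The wrist crop shows the left leg's outer edge running from (213,48) to (460,298), parallel to the stud's top inner edge from about (318,12) to (608,345). The scene crop shows the square between the timbers and both bystanders untouched.

Run:
```python
from h import *
P=lambda u,v,z: pix2w('wrist',130+u/2,60+v/2,z)[:2]
ang=lambda d:np.degrees(np.arctan2(*d[::-1]))
def L(p,z): 
    w=np.array([P(u,v,z) for u,v in p],'float32');f=cv2.fitLine(w[:,None],2,0,.01,.01).ravel();print(f,ang(f[:2])%180);return f
a=L([(243,70),(272,100),(302,130),(332,160),(360,190),(388,218),(412,245),(437,270),(460,297)],.025)
b=L([(318,12),(360,58),(430,135),(500,218),(550,275),(605,345)],.038)
d=b[2:]-a[2:];print(abs(d@np.array([-b[1],b[0]]))*1000)
```

```text
[ 0.9787494  -0.20505992  0.51827884  0.3531944 ] 168.16699
[ 0.9801488  -0.19826332  0.5366739   0.3699293 ] 168.56458
20.049786
```

Request:
{"op": "servo_tool", "data": {"moves": [{"x":0,"y":0.02,"z":0.004,"wx":0,"wy":0,"wz":0,"jaw":255},{"x":0,"y":0.04,"z":0.006,"wx":0,"wy":0,"wz":0,"jaw":255},{"x":0,"y":0.055,"z":0.006,"wx":0,"wy":0,"wz":0,"jaw":255},{"x":0,"y":0.07,"z":0.006,"wx":0,"wy":0,"wz":0,"jaw":255},{"x":0,"y":0.08,"z":0.006,"wx":0,"wy":0,"wz":0,"jaw":255},{"x":0,"y":0.088,"z":0.006,"wx":0,"wy":0,"wz":0,"jaw":255},{"x":0,"y":0.088,"z":0.006,"wx":0,"wy":0,"wz":0,"jaw":255},{"x":0,"y":0.088,"z":0.006,"wx":0,"wy":0,"wz":0,"jaw":255}]}}

```text
time_s: 12.5
tcp_pos: [0.5429, 0.3099, 0.0102]
ee_rot: [[-0.543, 0.84, -0.0], [0.84, 0.543, -0.0], [0.0, -0.0, -1.0]]
ft_force: [0.4, 0.3, -2.1]
gripper_width: 0.127
grasp_force: 30.0
```

Request:
{"op": "servo_tool", "data": {"moves": [{"x":0,"y":0.004,"z":0,"wx":0,"wy":0,"wz":0,"jaw":255},{"x":0,"y":0.008,"z":0,"wx":0,"wy":0,"wz":0,"jaw":255},{"x":0,"y":0.012,"z":0,"wx":0,"wy":0,"wz":0,"jaw":255},{"x":0,"y":0.012,"z":0,"wx":0,"wy":0,"wz":0,"jaw":255},{"x":0,"y":0.012,"z":0,"wx":0,"wy":0,"wz":0,"jaw":255}]}}

```text
time_s: 13.0
tcp_pos: [0.5455, 0.3115, 0.0103]
ee_rot: [[-0.543, 0.84, 0.0], [0.84, 0.543, 0.0], [0.0, 0.0, -1.0]]
ft_force: [0.2, 0.2, -1.7]
gripper_width: 0.131
grasp_force: 30.0
```

Request:
{"op": "servo_tool", "data": {"moves": [{"x":0,"y":0,"z":0.004,"wx":0,"wy":0,"wz":0,"jaw":255},{"x":0,"y":0,"z":0.004,"wx":0,"wy":0,"wz":0,"jaw":255},{"x":0,"y":0,"z":0.004,"wx":0,"wy":0,"wz":0,"jaw":255}]}}

```text
time_s: 13.3
tcp_pos: [0.5457, 0.3116, 0.0096]
ee_rot: [[-0.543, 0.84, 0.0], [0.84, 0.543, 0.0], [-0.0, 0.001, -1.0]]
ft_force: [-0.7, 0.1, 1.5]
gripper_width: 0.128
grasp_force: 30.0
```

Request:
{"op": "servo_tool", "data": {"moves": [{"x":0,"y":0.004,"z":0,"wx":0,"wy":0,"wz":0,"jaw":255},{"x":0,"y":0.008,"z":0,"wx":0,"wy":0,"wz":0,"jaw":255},{"x":0,"y":0.008,"z":0,"wx":0,"wy":0,"wz":0,"jaw":255},{"x":0,"y":0.008,"z":0,"wx":0,"wy":0,"wz":0,"jaw":255}]}}

```text
time_s: 13.7
tcp_pos: [0.5474, 0.3127, 0.0096]
ee_rot: [[-0.543, 0.84, 0.001], [0.84, 0.543, 0.0], [-0.0, 0.001, -1.0]]
ft_force: [-1.8, -1.6, 6.2]
gripper_width: 0.131
grasp_force: 30.0
```

Request:
{"op": "servo_tool", "data": {"moves": [{"x":0,"y":0.004,"z":0,"wx":0,"wy":0,"wz":0,"jaw":255},{"x":0,"y":0.004,"z":0,"wx":0,"wy":0,"wz":0,"jaw":255},{"x":0,"y":0.004,"z":0,"wx":0,"wy":0,"wz":0,"jaw":255}]}}

```text
time_s: 14.0
tcp_pos: [0.5481, 0.3131, 0.0096]
ee_rot: [[-0.543, 0.84, 0.0], [0.84, 0.543, 0.0], [0.0, 0.0, -1.0]]
ft_force: [-2.8, -1.0, 5.2]
gripper_width: 0.129
grasp_force: 30.0
```

Request:
{"op": "servo_tool", "data": {"moves": [{"x":0,"y":0.004,"z":0,"wx":0,"wy":0,"wz":0,"jaw":255},{"x":0,"y":0.004,"z":0,"wx":0,"wy":0,"wz":0,"jaw":255},{"x":0,"y":0.004,"z":0,"wx":0,"wy":0,"wz":0,"jaw":255}]}}

```text
time_s: 14.3
tcp_pos: [0.5484, 0.3134, 0.0096]
ee_rot: [[-0.543, 0.84, -0.001], [0.84, 0.543, -0.0], [0.0, -0.001, -1.0]]
ft_force: [-3.6, -2.4, 7.9]
gripper_width: 0.128
grasp_force: 30.0
```

Run:
```python
from h import *
st=read_state();R=np.array(st['ee_rot']);print(st['tcp_pos'],R.T@st['ft_force'],R.T@st['ft_torque'])
```

```text
[0.54835194 0.31340452 0.00958637] [-0.0728797  -4.35022603 -7.911072  ] [ 0.7476865  -0.03025198  0.2241834 ]
```

Request:
{"op": "servo_tool", "data": {"moves": [{"x":0,"y":0.004,"z":-0.001,"wx":0,"wy":0,"wz":0,"jaw":255},{"x":0,"y":0.004,"z":-0.001,"wx":0,"wy":0,"wz":0,"jaw":255},{"x":0,"y":0.004,"z":-0.001,"wx":0,"wy":0,"wz":0,"jaw":255}]}}

```text
time_s: 14.6
tcp_pos: [0.5485, 0.3135, 0.0096]
ee_rot: [[-0.543, 0.84, -0.003], [0.84, 0.543, -0.001], [0.0, -0.003, -1.0]]
ft_force: [-6.7, -4.8, 8.8]
gripper_width: 0.129
grasp_force: 30.1
```

```bash
cat > q.py <<'E'
from h import *
st=read_state();R=np.array(st['ee_rot']);print(st['tcp_pos'].__repr__(),R.T@st['ft_force'],R.T@st['ft_torque'],np.degrees(np.arctan2(R[1,1],R[0,1])),st['time_s'])
E
python3 q.py
```

```text
array([0.54848686, 0.31350112, 0.00957321]) [-0.42479949 -8.27308554 -8.73089408] [ 1.11079427 -0.09403686  0.18621954] 32.8565696138819 14.6
```

Request:
{"op": "servo_tool", "data": {"moves": [{"x":0,"y":0.006,"z":0,"wx":0,"wy":0,"wz":0,"jaw":255},{"x":0,"y":0.006,"z":0,"wx":0,"wy":0,"wz":0,"jaw":255},{"x":0,"y":0.006,"z":0,"wx":0,"wy":0,"wz":0,"jaw":255}]}}

```text
time_s: 14.9
tcp_pos: [0.5488, 0.3136, 0.0096]
ee_rot: [[-0.542, 0.84, -0.005], [0.84, 0.542, -0.003], [0.001, -0.006, -1.0]]
ft_force: [-10.0, -7.4, 10.8]
gripper_width: 0.13
grasp_force: 30.1
```

```bash
python3 q.py
```

```text
array([0.54877621, 0.31364039, 0.00957548]) [ -0.78122598 -12.47653905 -10.73609537] [ 1.74558672 -0.14398758  0.33188312] 32.847138926210654 14.9
```

Request:
{"op": "servo_tool", "data": {"moves": [{"x":0,"y":0.008,"z":-0.001,"wx":0,"wy":0,"wz":0,"jaw":255},{"x":0,"y":0.014,"z":-0.002,"wx":0,"wy":0,"wz":0,"jaw":255},{"x":0,"y":0.014,"z":-0.002,"wx":0,"wy":0,"wz":0,"jaw":255},{"x":0,"y":0.014,"z":-0.002,"wx":0,"wy":0,"wz":0,"jaw":255},{"x":0,"y":0.014,"z":-0.002,"wx":0,"wy":0,"wz":0,"jaw":255}], "squeeze": 50}}

```text
time_s: 15.4
tcp_pos: [0.5488, 0.3137, 0.0095]
ee_rot: [[-0.543, 0.84, -0.012], [0.84, 0.543, -0.007], [0.001, -0.013, -1.0]]
ft_force: [-18.8, -14.2, 16.2]
gripper_width: 0.125
grasp_force: 50.3
```

```bash
python3 q.py
python3 - <<'E'
from h import *
a=snap('wrist','w5.png'); s=snap('top','t5.png')
o=np.zeros((600,800,3),'uint8')
o[:360,:750]=cv2.resize(a[60:240,130:505],None,fx=2,fy=2,interpolation=cv2.INTER_CUBIC)
o[360:600,:560]=cv2.resize(s[130:210,170:310],None,fx=4,fy=3,interpolation=cv2.INTER_CUBIC)
cv2.imwrite('pics/c5.png',o)
E
```

```text
array([0.54879823, 0.31368251, 0.00954699]) [ -1.69797893 -23.71005981 -15.86758288] [ 3.21138349 -0.37048256  0.3886594 ] 32.85767716796363 15.4
```

View pics/c5.png

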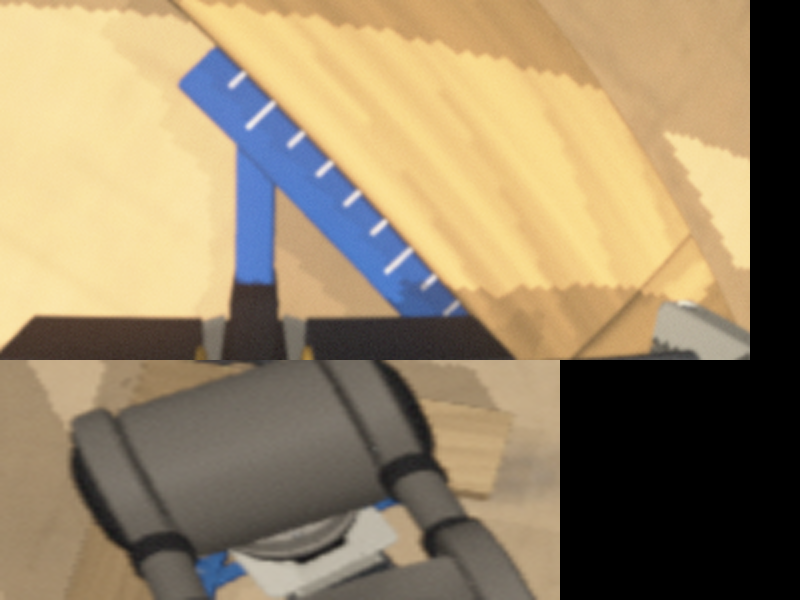

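The wrist view shows the leg flush and parallel along the stud from (218,48) to (460,300), and the plate is hidden in both views. The lateral force is near zero with 24 N forward, which means both timbers carry load. A small yaw trim will check the residual torque.

Request:
{"op": "servo_tool", "data": {"moves": [{"x":0,"y":0,"z":0,"wx":0,"wy":0,"wz":0.0015,"jaw":255},{"x":0,"y":0,"z":0,"wx":0,"wy":0,"wz":0.0015,"jaw":255},{"x":0,"y":0,"z":0,"wx":0,"wy":0,"wz":0.0015,"jaw":255},{"x":0,"y":0,"z":0,"wx":0,"wy":0,"wz":0.0015,"jaw":255}]}}

```text
time_s: 15.9
tcp_pos: [0.5488, 0.3137, 0.0095]
ee_rot: [[-0.535, 0.845, -0.012], [0.845, 0.535, -0.007], [0.001, -0.013, -1.0]]
ft_force: [-19.2, -15.3, 17.2]
gripper_width: 0.125
grasp_force: 50.2
```

```bash
python3 q.py
```

```text
array([0.54880322, 0.31367033, 0.00953241]) [ -2.58936973 -24.64728297 -16.89660547] [ 3.19520853 -0.40797132  0.06438204] 32.35465878133196 15.9
```

Request:
{"op": "servo_tool", "data": {"moves": [{"x":0,"y":0,"z":0,"wx":0,"wy":0,"wz":0.001,"jaw":255},{"x":0,"y":0,"z":0,"wx":0,"wy":0,"wz":0.001,"jaw":255},{"x":0,"y":0,"z":0,"wx":0,"wy":0,"wz":0.001,"jaw":255},{"x":0,"y":0,"z":0,"wx":0,"wy":0,"wz":0.001,"jaw":255}]}}

```text
time_s: 16.3
tcp_pos: [0.5488, 0.3137, 0.0096]
ee_rot: [[-0.53, 0.848, -0.012], [0.848, 0.53, -0.007], [0.0, -0.013, -1.0]]
ft_force: [-18.3, -13.3, 16.9]
gripper_width: 0.128
grasp_force: 50.2
```

```bash
python3 q.py
```

```text
array([0.54881897, 0.31367105, 0.00956709]) [ -1.55441601 -22.80436238 -16.57991802] [ 3.17105328 -0.37502608 -0.09209064] 32.02091662072396 16.3
```

Torque changes sign around 32.25°, so the corner itself holds the square's yaw. I'll trim back to neutral, hold, and hand in.

Request:
{"op": "servo_tool", "data": {"moves": [{"x":0,"y":0.002,"z":0,"wx":0,"wy":0,"wz":-0.0006,"jaw":255},{"x":0,"y":0.002,"z":0,"wx":0,"wy":0,"wz":-0.0006,"jaw":255},{"x":0,"y":0.002,"z":0,"wx":0,"wy":0,"wz":-0.0006,"jaw":255},{"x":0,"y":0.002,"z":0,"wx":0,"wy":0,"wz":-0.0006,"jaw":255},{"x":0,"y":0.002,"z":0,"wx":0,"wy":0,"wz":-0.0006,"jaw":255},{"x":0,"y":0.002,"z":0,"wx":0,"wy":0,"wz":-0.0006,"jaw":255}]}}

```text
time_s: 16.9
tcp_pos: [0.5488, 0.3137, 0.0096]
ee_rot: [[-0.533, 0.846, -0.013], [0.846, 0.533, -0.007], [0.001, -0.015, -1.0]]
ft_force: [-19.7, -15.6, 18.0]
gripper_width: 0.127
grasp_force: 50.2
```

```bash
python3 q.py; python3 -c "
from h import *
print(workorder.job_done())"
```

```text
array([0.54880939, 0.31367731, 0.00957829]) [ -2.66768497 -25.19817775 -17.66849755] [ 3.47652083e+00 -4.30328994e-01 -9.54827750e-04] 32.22564030012563 16.9
the job is handed in; nothing more can be done
None
```

The job is handed in at 16.9 s, with no verdict returned: the handle is at the red dot, and the square is still gripped (50 N) and pressed into the corner with about 25 N; the leg looked flush on the stud, but the plate side was hidden, so contact there is inferred from the forces.

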